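Strip the nested intake silencer and plug its neck

TASK

Strip the compressor's intake silencer on the bench for cleaning: squeeze the two red side buttons on top of its green hood together while it still sits on its base, lift the hood off with the buttons held in, and stand it upright in the blue tray. Then take off every shell nested inside, from the outside in, and last the white filter core, standing each upright on the tray's floor, wholly inside its rim. Finally set the tapered rubber bung upright and fully home in the brass neck this uncovers, and leave all the other things on the bench where they are.

Things in the scene. Friction and masses are not known exactly. Their poses are not given: they have to be found in the camera images.
- base: gray round base plate, fixed, 164 mm diameter, 15 mm thick. Origin at the centre of its underside, z up. A brass neck stands in its middle. At its +x and -x edges dark catches (66 to 77 mm from the centre, up to 16 mm above the plate) hold down the hooks of the hood; four stops 6 mm high surround the hood's rim with about 2 mm play.
- neck_mouth (a point): centre of the mouth of the brass neck on the base, 24 mm above the plate top; bore 36 mm diameter, outside 44 mm. z up.
- plate_top (a point): centre of the top face of the base plate, on which the hood, shells and core stand at the start.
- hood: green outer hood: upside-down cup, open below, 114 mm outside diameter (149 mm along its own x, over the hooks), roof 132 mm above its lower rim, inside height 129 mm. Its grip head rises to 164 mm: black block, red button on the +x and -x sides. Origin at the centre of the lower rim, z up; stands on the base, same yaw. Hooked down until both buttons are pressed in. About 0.5 kg.
- hood_head (a point): middle of the hood's grip head between the two buttons, 148 mm above the hood's lower rim. The button faces are 26 mm wide and reach from 138 to 164 mm above that rim; they are 64 mm apart, outer face to outer face, when out and 50 mm when both are in. Below them steel straps lie on the roof (top 137 mm above the rim): keep the fingertips above those.
- button_far (a joint): travel of the hood's +x side button (m): 0 out, 0.007 fully in, towards the middle of the hood; about 5 N to press in, springs back. It carries a steel strap over the roof and down the side to a hook at the catch, which is free when the button is pressed beyond about 0.004.
- button_near (a joint): travel of the hood's -x side button (m): 0 out, 0.007 fully in; otherwise as the other one.
- shell_large: large aluminium shell: an upside-down round cup, open below, outside diameter 98 mm, flat roof 109 mm above its lower rim, 92 mm inside diameter, with an upright black round knob (24 mm diameter, 18 mm tall) in the middle of the roof to lift it by. Origin at the centre of the lower rim, z up. May be absent. It stands on the base plate, hidden under the next larger part and over the next smaller ones.
- shell_mid: middle copper-coloured shell: an upside-down round cup, open below, outside diameter 84 mm, flat roof 86 mm above its lower rim, 78 mm inside diameter, with an upright black round knob (24 mm diameter, 18 mm tall) in the middle of the roof to lift it by. Origin at the centre of the lower rim, z up. May be absent. It stands on the base plate, hidden under the next larger part and over the next smaller ones.
- shell_small: small yellow shell: an upside-down round cup, open below, outside diameter 70 mm, flat roof 63 mm above its lower rim, 64 mm inside diameter, with an upright black round knob (24 mm diameter, 18 mm tall) in the middle of the roof to lift it by. Origin at the centre of the lower rim, z up. May be absent. It stands on the base plate, hidden under the next larger part and over the next smaller ones.
- core: white filter core, always present: an upside-down round cup, open below, outside diameter 56 mm, flat roof 40 mm above its lower rim, 51 mm inside diameter, with an upright black round knob (24 mm diameter, 18 mm tall) in the middle of the roof to lift it by. Origin at the centre of the lower rim, z up. It stands innermost on the base plate, over the brass neck.
- tray: blue shallow tray, fixed to the bench, 290 mm along its x, 380 mm along its y; walls 5 mm thick and 14 mm high, inner floor 5 mm above its origin. Origin at the centre of its underside, z up.
- bung: black tapered rubber bung with a steel-weighted foot (0.12 kg), small end down: cone of 29 mm diameter at the foot and 41 mm at 30 mm height, with an upright yellow round knob (22 mm diameter, 22 mm tall) on top, 52 mm tall in all, standing on the bench. Origin at the centre of its foot, z up. Fully home in the neck it wedges with its foot about 17 mm below the neck mouth.
- pulley: white nylon pulley wheel lying flat, 64 mm diameter, 20 mm thick, a bystander to be left where it is
- fuse: glass fuse with steel caps, 54 mm long, lying, a bystander to be left where it is
There are look-alikes about, which are no part of the job. Of the things like the bung, leave any that is pink; of the rest the smaller one is meant. Of the things shaped like the hood, the green one is meant.

How it is judged:
On the way, in this order (a step that is already met when the one before it is completed fails the run):
1. both side buttons are pressed in together while the hood still sits on the base (value of joint each of button_far, button_near above 0.0045 m and distance between hood and plate_top below 0.008 m), for 0.1 s.
2. the hood stands upright inside the tray (x of hood in the frame of tray between -0.083 and 0.083 m and y of hood in the frame of tray between -0.128 and 0.128 m and z of hood in the frame of tray between 0.001 and 0.01 m and angle between hood's own z axis and vertical below 0.08 rad and linear speed of hood below 0.02 m/s), for 0.2 s.
3. the shells stand upright inside the tray (x of shell_large in the frame of tray between -0.091 and 0.091 m and y of shell_large in the frame of tray between -0.136 and 0.136 m and z of shell_large in the frame of tray between 0.001 and 0.01 m and angle between each of shell_large, shell_mid, shell_small's own z axis and vertical below 0.08 rad and linear speed of each of shell_large, shell_mid, shell_small below 0.02 m/s and x of shell_mid in the frame of tray between -0.098 and 0.098 m and y of shell_mid in the frame of tray between -0.143 and 0.143 m and z of shell_mid in the frame of tray between 0.001 and 0.01 m and x of shell_small in the frame of tray between -0.105 and 0.105 m and y of shell_small in the frame of tray between -0.15 and 0.15 m and z of shell_small in the frame of tray between 0.001 and 0.01 m), for 0.2 s.
4. the core stands upright inside the tray (x of core in the frame of tray between -0.112 and 0.112 m and y of core in the frame of tray between -0.157 and 0.157 m and z of core in the frame of tray between 0.001 and 0.01 m and angle between core's own z axis and vertical below 0.08 rad and linear speed of core below 0.02 m/s), for 0.2 s.
At the end, for the whole second after the job is handed in: The hood, every shell present and the core stand upright (within 0.08 rad) and at rest on the tray's floor, each wholly inside its rim; the bung sits upright (within 0.12 rad) in the neck, centred to 6 mm, its foot at least 13.5 mm below the mouth (all of step 2 and all of step 3 and all of step 4 and horizontal distance between bung and neck_mouth below 0.006 m and z of bung in the frame of neck_mouth below -0.0135 m and angle between bung's own z axis and vertical below 0.12 rad and linear speed of bung below 0.02 m/s); the robot touches nothing.
It fails at once if the pulley wheel or the glass fuse is moved by more than 3 cm (distance of any of pulley, fuse from where it was at the start of the episode above 0.03 m).
Of shell_large, shell_mid, shell_small only 1 to 3 are there at a start; the rules pass over those that are not, and their reading is None.
At some moment in a run one of bung may be knocked a few centimetres aside while the robot is not near it.
It also fails if it takes over 210 s, if anything falls off the work surface, if the arm or the gripper's body presses on something with over 40 N, if the wrist force passes 120 N, or if a joint passes its speed limit or range.

ROBOT

A 6-joint arm with a two-finger parallel gripper is mounted at the origin on the work surface. World frame = base frame: x ahead of the robot, y to its left, z up, the work surface at z = 0. Lengths are in m, angles in rad, forces in N, time in s.
With the tool pointing down it reaches from about 0.35 to 0.85 m from the base axis. Payload 8.1 kg.
Tool frame: the origin (TCP) lies midway between the tips of the shut fingers; the grasp point (between the pads) lies 19 mm behind it; z points along the fingers, y is the line along which they close (so a half turn about z gives the same grasp; the last joint's range is limited). The gripper opens to 93 mm and grips with 3 to 60 N. Pads are 15 mm wide; open, the fingers measure 128 mm over their backs; the gripper's body (75 mm by 188 mm) begins 65 mm behind the grasp point.
Start: joints at [-0.085, 0.13, 1.488, -0, 1.523, -0.085], TCP at [0.6, 0, 0.219] pointing down, gripper open.
Joint ranges: [-2.96, 2.96], [-0.89, 2.26], [0.02, 2.5], [-1.34, 4.48], [0, 2.73], [-2.66, 2.66]. Speed limits (rad/s): [2.39, 2.39, 2.79, 3.14, 3.14, 3.14].

INTERFACE

Orientations are given as [roll, pitch, yaw] about the fixed x, y, z axes, in that order (R = Rz(yaw) Ry(pitch) Rx(roll)).
In Python, from plant import arm gives the robot as it stands.
- The arm moves only by the shell command python3 -m handwheel 'ROWS' [FORCE]. ROWS is JSON, one flat list of numbers, 7 for each row, row after row: the turn, a rotation vector about the tool's x, y, z in degrees, then the shift along the tool's x, y, z in cm, then the finger opening in cm, from 0 to 9.3. In form: [rx, ry, rz, x, y, z, claw, rx, ry, rz, x, y, z, claw, ...]. A call has 1 to 10 rows; each row is the pose to reach, as a shift and turn from the pose commanded when the call began, along the tool's axes at that moment; what a row does not reach only later rows make up. A row lasts 1/8 s, in which the tool goes at most 62.5 mm and 10.7 degrees, less where a joint would pass 70% of its speed; a pose out of reach is approached as far as the arm can. A call with a gripper value outside its range is refused whole. The fingers move at their own pace and stop on an object; FORCE is the grip in N (left out, the last holds). Time passes only in rows, so rows that repeat a pose let the fingers close. It gives the time, the measured TCP pose, the force, the opening and the grip force at its end, in the units of the state.
- arm.state(): the state, without advancing time (a new reading comes with each control period).
- arm.grab_frame(name): name is "scene" or "side" or "wrist"; returns the picture (420x560x3 uint8, red, green, blue); there is no depth.
- arm.calibration(name): a dict with "vfov" (degrees; the focal length in pixels is half the picture's height over the tangent of half this angle, whatever the lens; pixels are square), "cx", "cy" (the principal point, pixels), "distortion" ([k1, k2, p1, p2, k3] as OpenCV has them; the pictures are not rectified), "R" (3x3) and "t" (3): a world point X has camera coordinates R X + t. Camera axes: x right, y down, z forward; pixel columns grow to the right and rows downward; lengths in m; the calibration is good to about 2 mm. A picture is of the moment at which its call begins: read the wrist's pose just before it. calibration takes no time and is no camera call; for the wrist camera it gives the pose at the moment of the call.
- arm.finish_job(): hands the job in; it is judged then, once.
The state is a dict: "clock": time; "joints": joint angles; "qd": joint speeds; "tau": joint torques, N m; "tool_pos": TCP position; "orientation": TCP orientation; "wrist_force": force on the tool from outside, world axes, zero at the start; "ft_torque": the same for the moment, N m; "gripper_width": finger opening in m; "finger_force": force on a finger pad.
Only numpy, scipy, OpenCV 4.12 (cv2) and the standard library are available. Lean on these libraries where they do the work, as an engineer would, in place of code of your own. Each camera call takes 0.05 s, during which the arm holds its last target. There are 200 camera calls.

## Working session

There is one attempt and no reset: what is moved stays moved. The work goes in short steps, Python scripts to look and compute and a shell command to move; the robot and the scene stay as the last step left them, time stands still between calls to the robot, and variables do not carry over. Pictures are saved under pics/ and viewed, at most 14 in all, crops included, and the job is handed in when it is done.

```bash
mkdir -p pics; cat > h.py <<'E'
import numpy as np, cv2, sys
from plant import arm
from scipy.spatial.transform import Rotation as Ro
def K(c):
    f=210/np.tan(np.radians(c['vfov'])/2)
    return np.array([[f,0,c['cx']],[0,f,c['cy']],[0,0,1.]]),np.array(c['distortion'],float)
def ray(c,uv,z):
    k,d=K(c); p=cv2.undistortPoints(np.array([[uv]],float),k,d).ravel()
    R=np.array(c['R']);t=np.array(c['t']); o=-R.T@t; v=R.T@np.array([p[0],p[1],1]); return (o+v*(z-o[2])/v[2]).round(4)
def proj(c,X):
    k,d=K(c); return cv2.projectPoints(np.array(X,float).reshape(-1,3),cv2.Rodrigues(np.array(c['R']))[0],np.array(c['t'],float),k,d)[0].reshape(-1,2).round(1)
def snap(name,fn,crop=None,s=1.4):
    c=arm.calibration(name); im=arm.grab_frame(name)[:,:,::-1]; np.save('pics/'+fn+'.npy',im)
    import pickle; pickle.dump(c,open('pics/'+fn+'.pkl','wb'))
    if crop: x0,y0,x1,y1=crop; im=im[y0:y1,x0:x1]
    im=cv2.resize(np.ascontiguousarray(im),None,fx=s,fy=s,interpolation=cv2.INTER_CUBIC); cv2.imwrite('pics/'+fn+'.png',im); return c
def load(fn):
    import pickle; return pickle.load(open('pics/'+fn+'.pkl','rb'))
def st():
    s=arm.state(); print(round(s['clock'],2),np.round(s['tool_pos'],4),np.round(s['orientation'],3),np.round(s['wrist_force'],1),round(s['gripper_width'],4),s['finger_force'],np.round(s['joints'],2))
def go(X,yaw=None):
    "shift in tool axes (cm) to world TCP X, from present pose"
    s=arm.state(); R=Ro.from_euler('xyz',s['orientation']); print('shift cm',(R.inv().apply(np.array(X)-s['tool_pos'])*100).round(2))
    print('tool x,y axes',R.as_matrix()[:,0].round(3),R.as_matrix()[:,1].round(3))
E
python3 -c "
from h import *
st(); go([0.6,0,0.2])
for n in ('scene','side','wrist'): c=snap(n,n+'0'); print(n, (-np.array(c['R']).T@np.array(c['t'])).round(3))"
```

```text
0.0 [5.994e-01 1.000e-04 2.176e-01] [-3.14  -0.     1.571] [-0.3 -0.1 -0.5] 0.093 0.0 [-0.09  0.13  1.49  0.    1.52 -0.09]
shift cm [-0.01  0.06  1.76]
tool x,y axes [0. 1. 0.] [ 1.    -0.    -0.002]
scene [ 0.558 -0.581  0.992]
side [ 0.998 -0.672  1.385]
wrist [0.6   0.078 0.383]
```

View pics/scene0.png

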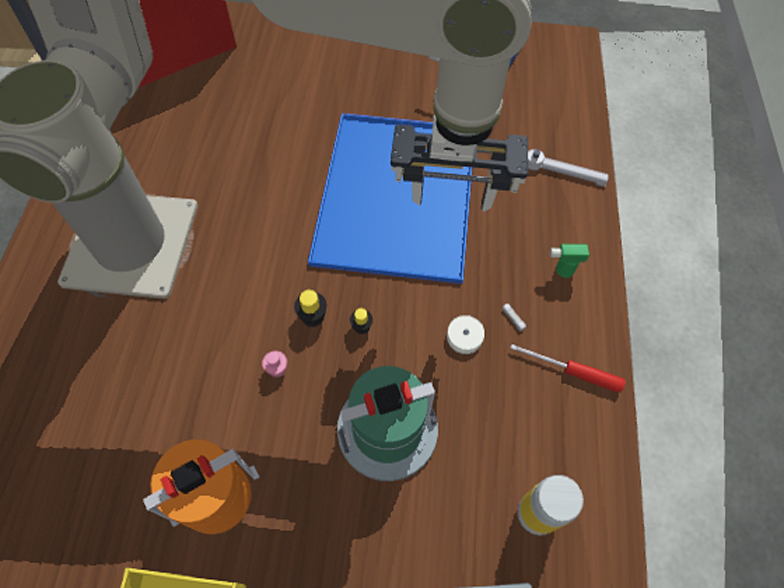

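View pics/side0.png

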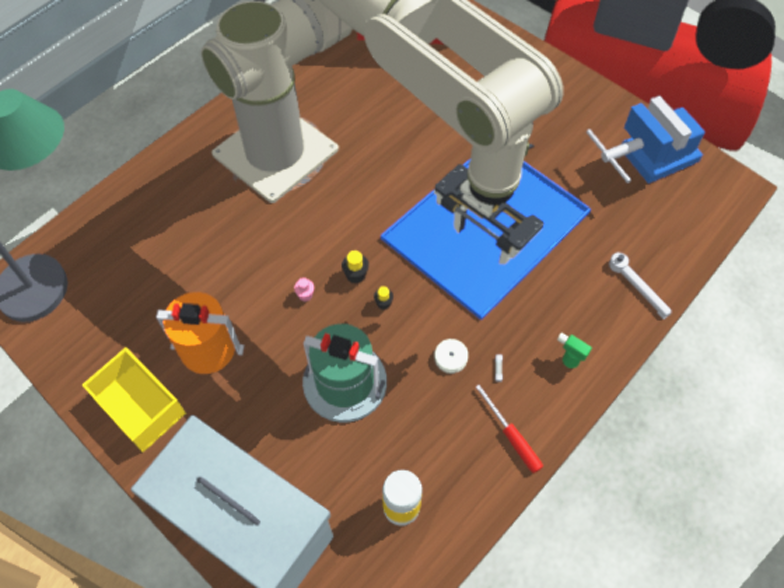

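The scene picture (1.4x) shows the green hood's head at about (388,399), buttons at (372,405) and (404,392), with the small bung at (361,320). The near corners of the tray are at (309,266) and (463,282). In the side picture the head is at (340,347).

```bash
python3 -c "
from h import *
a=load('scene0');b=load('side0')
f=lambda c,u,v,z: ray(c,(u/1.4,v/1.4),z)
print('head',f(a,388,396,.179),f(b,341,345,.179))
print('btn',f(a,370,406,.175),f(a,404,392,.175),f(b,323,342,.175),f(b,358,352,.175))
print('bung knob', f(a,361,314,.052),f(b,384,291,.052))
print('tray', [f(a,*p,.014) for p in ((343,115),(309,265),(463,282))],[f(b,*p,.014) for p in ((381,239),(482,318),(590,210))])
print('base lower ctr',f(a,388,430,.015))
print('pulley',f(a,466,332,.02),'fuse',f(a,513,318,.005), 'bigbung',f(a,309,297,.06))
"
```

```text
head [ 0.5351 -0.3092  0.179 ] [ 0.5385 -0.3103  0.179 ]
btn [ 0.5119 -0.3248  0.175 ] [ 0.5565 -0.2997  0.175 ] [ 0.5095 -0.3266  0.175 ] [ 0.5685 -0.2986  0.175 ]
bung knob [ 0.4706 -0.127   0.052 ] [ 0.4694 -0.1276  0.052 ]
tray [array([0.3684, 0.3603, 0.014 ]), array([ 0.3588, -0.019 ,  0.014 ]), array([ 0.6442, -0.0241,  0.014 ])] [array([ 0.3614, -0.022 ,  0.014 ]), array([ 0.6444, -0.0233,  0.014 ]), array([0.6516, 0.3528, 0.014 ])]
base lower ctr [ 0.5365 -0.3115  0.015 ]
pulley [ 0.6535 -0.1265  0.02  ] fuse [ 0.7379 -0.083   0.005 ] bigbung [ 0.3787 -0.1083  0.06  ]
```

```bash
python3 -m handwheel '[0,0,0,0,0,-4.2,9.3, 0,0,-10,-6,-1.2,-4.2,9.3, 0,0,-20,-12,-2.4,-4.2,9.3, 0,0,-27,-18,-3.6,-4.2,9.3, 0,0,-27,-24,-5,-4.2,9.3, 0,0,-27,-29,-6,-4.2,9.3, 0,0,-27,-31,-6.2,-4.2,9.3, 0,0,-27,-31,-6.2,-4.2,9.3,0,0,-27,-31,-6.2,-4.2,9.3]'; python3 -c "
from h import *
st(); c=snap('wrist','w1'); print(proj(c,[.537,-.31,.179]))"
```

```text
clock: 1.27
tool_pos: [0.5385, -0.3084, 0.2605]
orientation: [3.141, -0.001, 2.043]
wrist_force: [0.2, 0.4, -0.9]
gripper_width: 0.093
finger_force: 0.0
1.27 [ 0.5385 -0.3084  0.2605] [ 3.141e+00 -1.000e-03  2.043e+00] [ 0.2  0.4 -0.9] 0.093 0.0 [-0.6   0.17  1.37  0.    1.6  -1.08]
[[276.1 224.4]]
```

View pics/w1.png

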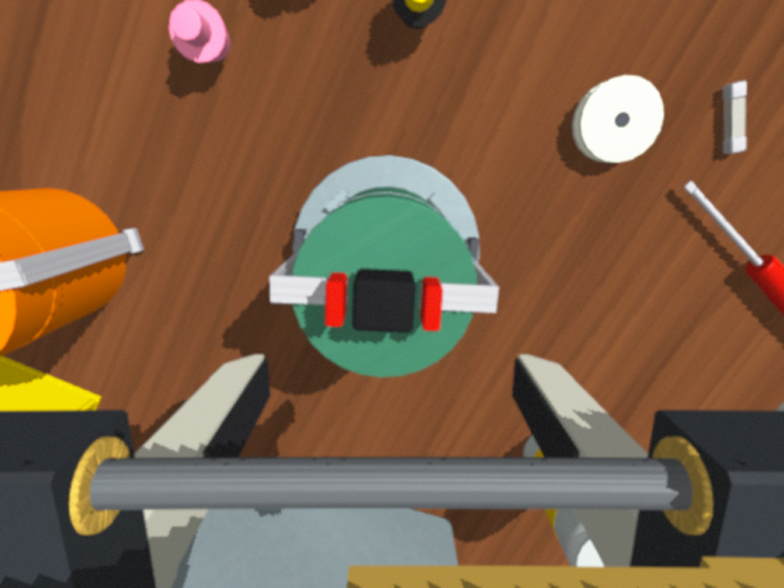

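The wrist view has the head's black block at about (383,300), the red buttons at (335,300) and (431,304), and the strap ends at (271,294) and (497,304).

```bash
python3 -c "
from h import *
c=load('w1'); f=lambda u,v,z: ray(c,(u/1.4,v/1.4),z)
h=f(383,297,.179); a=f(271,294,.152);b=f(497,304,.152); d=b-a
print(h,(a+b)/2,np.degrees(np.arctan2(d[1],d[0])), 'tip marks', f(335,300,.175),f(431,304,.175))
print('base', f(387,156,.015)); print('bung',f(418,0,.052))
go([h[0],h[1],.158])"
```

```text
[ 0.5309 -0.3022  0.179 ] [ 0.5352 -0.3099  0.152 ] 24.48591945517324 tip marks [ 0.5086 -0.3168  0.175 ] [ 0.5567 -0.2948  0.175 ]
base [ 0.4977 -0.2349  0.015 ]
bung [ 0.471  -0.1349  0.052 ]
shift cm [ 0.89 -0.42 10.26]
tool x,y axes [-0.456  0.89   0.   ] [0.89  0.456 0.   ]
```

```bash
python3 -m handwheel '[0,0,2.5,0.3,-0.3,3,9.3, 0,0,2.5,0.3,-0.3,7,9.3, 0,0,2.5,0.3,-0.3,9.5,9.3, 0,0,2.5,0.3,-0.3,10.3,9.3,0,0,2.5,0.3,-0.3,10.3,9.3]' && python3 -m handwheel '[0,0,0,0,0,0,6.5,0,0,0,0,0,0,4.6,0,0,0,0,0,0,4.6,0,0,0,0,0,0,4.6,0,0,0,0,0,0,4.6,0,0,0,0,0,0,4.6,0,0,0,0,0,0,4.6,0,0,0,0,0,0,4.6]' 35; python3 -c "
from h import *
st(); c=snap('side','s1',(190,200,310,320),4)"
```

```text
clock: 1.95
tool_pos: [0.5344, -0.3077, 0.1579]
orientation: [3.142, -0.0, 2.0]
wrist_force: [0.4, 0.2, 0.1]
gripper_width: 0.093
finger_force: 0.0
clock: 2.95
tool_pos: [0.5341, -0.309, 0.1584]
orientation: [3.141, 0.001, 1.998]
wrist_force: [-1.5, -0.1, 5.2]
gripper_width: 0.0476
finger_force: 30.8
2.95 [ 0.5341 -0.309   0.1584] [3.141e+00 1.000e-03 1.998e+00] [-1.5 -0.1  5.2] 0.0476 30.78522026538849 [-0.61  0.21  1.51 -0.    1.42 -1.03]
```

View pics/s1.png

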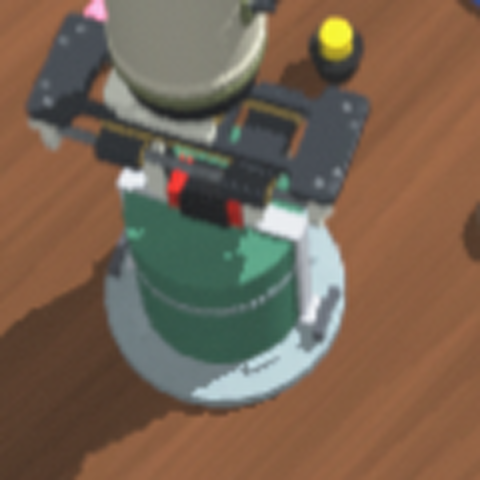

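The fingers have closed on both buttons, with the block at about (205,200) in the crop and the opening at 47.6 mm. I lift.

```bash
python3 -m handwheel '[0,0,0,0,0,-0.5,4.6,0,0,0,0,0,-1.5,4.6,0,0,0,0,0,-3,4.6,0,0,0,0,0,-3,4.6]' 45; python3 -m handwheel '[0,0,0,0,0,-2,4.6,0,0,0,0,0,-4,4.6,0,0,0,0,0,-6,4.6,0,0,0,0,0,-8,4.6,0,0,0,0,0,-10,4.6,0,0,0,0,0,-12,4.6,0,0,0,0,0,-13.5,4.6,0,0,0,0,0,-13.5,4.6,0,0,0,0,0,-13.5,4.6]' 45; python3 -c "
from h import *
st(); c=snap('scene','s2',s=1.0)
R=Ro.from_euler('z',-.018); print([ (R.apply([x/1000,y/1000,.005])+[.506,.168,0]).round(4) for x,y in ((65,110),(-75,110),(60,-10),(-70,-20),(0,-120))])"
```

```text
clock: 3.5
tool_pos: [0.535, -0.3094, 0.19]
orientation: [3.14, 0.003, 1.998]
wrist_force: [0.1, -0.1, -5.5]
gripper_width: 0.0476
finger_force: 30.3
clock: 4.62
tool_pos: [0.5337, -0.3085, 0.3217]
orientation: [-3.141, -0.001, 1.998]
wrist_force: [-0.4, -0.1, -5.9]
gripper_width: 0.0474
finger_force: 30.3
4.62 [ 0.5337 -0.3085  0.3217] [-3.141e+00 -1.000e-03  1.998e+00] [-0.4 -0.1 -5.9] 0.0474 30.26634156703949 [-0.61  0.16  1.27  0.    1.71 -1.03]
[array([0.573 , 0.2768, 0.005 ]), array([0.433 , 0.2793, 0.005 ]), array([0.5658, 0.1569, 0.005 ]), array([0.4357, 0.1493, 0.005 ]), array([0.5038, 0.048 , 0.005 ])]
```

View pics/s2.png

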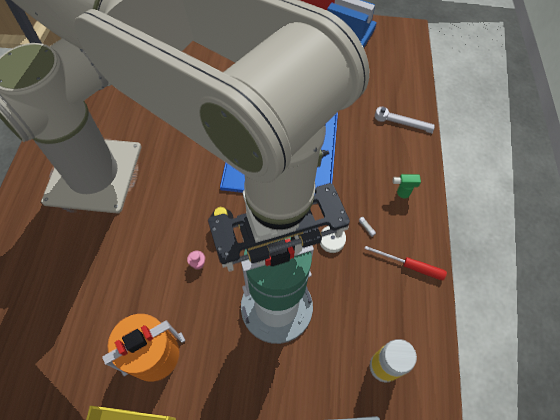

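```bash
python3 -m handwheel '[0,0,0,3,1.5,0,4.6,0,0,0,8,4,0,4.6,0,0,0,13.5,7,0,4.6,0,0,0,19,10,0,4.6,0,0,0,24.5,12.7,0,4.6,0,0,0,30,15.5,0,4.6,0,0,0,35.5,18.3,0,4.6,0,0,0,41,21.2,0,4.6,0,0,0,46,23.8,0,4.6,0,0,0,49.5,25.6,0,4.6]' 45; python3 -m handwheel '[0,0,-3,1,0.5,0,4.6,0,0,-8,1.7,0.9,0,4.6,0,0,-15,1.7,0.9,0,4.6,0,0,-20,1.7,0.9,0,4.6,0,0,-20,1.7,0.9,0,4.6,0,0,-20,1.7,0.9,0,4.6]' ; python3 -c "
from h import *
st(); go([.5628,.267,.1495])"
```

```text
clock: 5.92
tool_pos: [0.5607, 0.2505, 0.3212]
orientation: [-3.14, -0.001, 2.0]
wrist_force: [0.6, -0.8, -5.1]
gripper_width: 0.0472
finger_force: 30.2
clock: 6.68
tool_pos: [0.5628, 0.2666, 0.3223]
orientation: [-3.141, -0.0, 2.345]
wrist_force: [-0.4, -0.1, -5.4]
gripper_width: 0.0475
finger_force: 30.2
6.67 [0.5628 0.2666 0.3223] [-3.141 -0.     2.345] [-0.4 -0.1 -5.4] 0.0475 30.224826335906982 [ 0.36  0.18  1.25 -0.    1.71 -0.41]
shift cm [ 0.03  0.04 17.28]
tool x,y axes [-0.699  0.715  0.   ] [ 0.715  0.699 -0.001]
```

```bash
python3 -m handwheel '[0,0,0,0,0,3,4.6,0,0,0,0,0,7,4.6,0,0,0,0,0,11,4.6,0,0,0,0,0,14,4.6,0,0,0,0,0,15.6,4.6,0,0,0,0,0,16.4,4.6,0,0,0,0,0,16.9,4.6,0,0,0,0,0,17.2,4.6,0,0,0,0,0,17.2,4.6]'
```

```text
clock: 7.8
tool_pos: [0.5631, 0.2673, 0.1513]
orientation: [3.141, 0.0, 2.347]
wrist_force: [0.3, 0.1, -6.5]
gripper_width: 0.0472
finger_force: 30.2
```

```bash
python3 -m handwheel '[0,0,0,0,0,0.1,4.6,0,0,0,0,0,0.2,4.6,0,0,0,0,0,0.3,4.6,0,0,0,0,0,0.3,4.6]'
```

```text
clock: 8.3
tool_pos: [0.5635, 0.267, 0.1489]
orientation: [3.14, 0.001, 2.347]
wrist_force: [0.1, -3.6, 3.4]
gripper_width: 0.0474
finger_force: 30.7
```

```bash
python3 -m handwheel '[0,0,0,0,0,0,5.5,0,0,0,0,0,0,7,0,0,0,0,0,0,9.3,0,0,0,0,0,0,9.3,0,0,0,0,0,-2,9.3,0,0,0,0,0,-5,9.3,0,0,0,0,0,-9,9.3,0,0,0,0,0,-13,9.3]'; python3 -m handwheel '[0,0,6,-4,-2,-1,9.3,0,0,16,-9,-4,-1,9.3,0,0,26,-14,-7,-1,9.3,0,0,36,-19,-10,-1,9.3,0,0,45,-24,-13,-1,9.3,0,0,45,-29,-17,-1,9.3,0,0,45,-33,-21,-1,9.3,0,0,45,-36,-25,-1,9.3,0,0,45,-38,-29,-1,9.3,0,0,45,-39,-33,-1,9.3]'; python3 -c "
from h import *
st(); go([.535,-.309,.26])"
```

```text
clock: 9.3
tool_pos: [0.5627, 0.2673, 0.2804]
orientation: [3.141, 0.0, 2.348]
wrist_force: [-0.8, -0.4, -0.8]
gripper_width: 0.0932
finger_force: 0.0
clock: 10.55
tool_pos: [0.6004, -0.244, 0.2889]
orientation: [3.141, 0.0, 1.562]
wrist_force: [0.0, 0.4, 0.8]
gripper_width: 0.0931
finger_force: 0.0
10.55 [ 0.6004 -0.244   0.2889] [3.141 0.    1.562] [0.  0.4 0.8] 0.0931 0.0 [-0.47  0.24  1.23  0.    1.66 -0.46]
shift cm [-6.56 -6.48  2.89]
tool x,y axes [ 0.009  1.    -0.   ] [ 1.    -0.009  0.001]
```

```bash
python3 -m handwheel '[0,0,0,-3,-3,1,9.3,0,0,0,-6,-6,1,9.3,0,0,0,-6.5,-6.5,1,9.3,0,0,0,-6.5,-6.5,1,9.3,0,0,0,-6.5,-6.5,1,9.3]'; python3 -c "
from h import *
st(); c=snap('wrist','w3',s=1.4); snap('scene','s3')
print(proj(c,[[.535,-.309,.142],[.535,-.309,.119]])*1.4)"
```

```text
clock: 11.18
tool_pos: [0.5361, -0.3059, 0.2782]
orientation: [3.141, -0.0, 1.563]
wrist_force: [0.3, -0.2, 0.3]
gripper_width: 0.093
finger_force: 0.0
11.18 [ 0.5361 -0.3059  0.2782] [ 3.141 -0.     1.563] [ 0.3 -0.2  0.3] 0.093 0.0 [-0.6   0.16  1.35  0.    1.63 -0.59]
[[388.64 292.18]
 [388.78 283.64]]
```

View pics/w3.png

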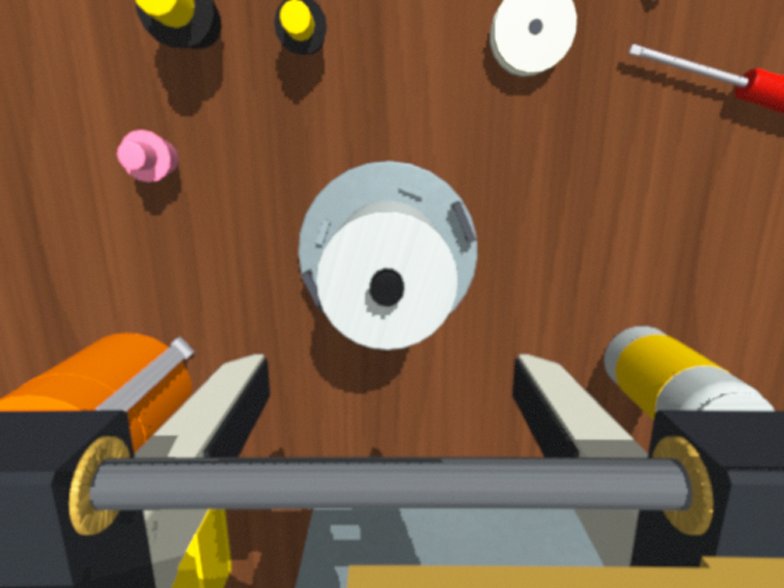

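The wrist view shows a silver shell with a roof of about 140 px, which is shell_large. Its knob is at (386,287) and its roof centre at (388,280).

```bash
python3 -c "
from h import *
c=load('w3'); f=lambda u,v,z: ray(c,(u/1.4,v/1.4),z)
print('knob',f(386,287,.142),'roof',f(388,280,.124),'base',f(388,247,.015),'bung',f(297,20,.052))
k=f(387,286,.142)
go([k[0],k[1],.127])"
```

```text
knob [ 0.5333 -0.3055  0.142 ] roof [ 0.5345 -0.3051  0.124 ] base [ 0.534  -0.3007  0.015 ] bung [ 0.4695 -0.1281  0.052 ]
shift cm [ 0.09 -0.22 15.08]
tool x,y axes [0.007 1.    0.   ] [ 1.    -0.007  0.   ]
```

```bash
python3 -m handwheel '[0,0,0,0.1,-0.2,4,5,0,0,0,0.1,-0.2,9,5,0,0,0,0.1,-0.2,12.5,5,0,0,0,0.1,-0.2,14.5,5,0,0,0,0.1,-0.2,15.1,5,0,0,0,0.1,-0.2,15.1,5]' 40; python3 -m handwheel '[0,0,0,0,0,0,2,0,0,0,0,0,0,1.5,0,0,0,0,0,0,1.5,0,0,0,0,0,0,1.5,0,0,0,0,0,0,1.5,0,0,0,0,0,0,1.5,0,0,0,0,0,-0.5,1.5]' 40
```

```text
clock: 12.02
tool_pos: [0.5339, -0.306, 0.1277]
orientation: [3.14, 0.001, 1.562]
wrist_force: [0.6, -0.7, -0.1]
gripper_width: 0.0499
finger_force: 0.0
clock: 12.9
tool_pos: [0.5326, -0.3053, 0.1307]
orientation: [-3.14, -0.001, 1.562]
wrist_force: [0.4, -0.4, -2.6]
gripper_width: 0.0229
finger_force: 40.0
```

```bash
python3 -m handwheel '[0,0,0,0,0,-2,1.5,0,0,0,0,0,-5,1.5,0,0,0,0,0,-8.5,1.5,0,0,0,0,0,-12,1.5,0,0,0,0,0,-14,1.5,0,0,0,0,0,-14,1.5]'; python3 -m handwheel '[0,0,0,3,-0.5,0,1.5,0,0,0,8,-1.3,0,1.5,0,0,0,14,-2.3,0,1.5,0,0,0,20,-3.4,0,1.5,0,0,0,26,-4.4,0,1.5,0,0,0,32,-5.4,0,1.5,0,0,0,38,-6.4,0,1.5,0,0,0,44,-7.5,0,1.5,0,0,0,50,-8.5,0,1.5,0,0,0,55,-9.5,0,1.5]';  python3 -m handwheel '[0,0,0,2,-0.3,0,1.5,0,0,0,3.3,-0.5,0,1.5,0,0,0,3.3,-0.5,0,1.5,0,0,0,3.3,-0.5,0,1.5]';python3 -c "
from h import *
st(); go([.433,.279,.119]); snap('scene','s4')"
```

```text
clock: 13.65
tool_pos: [0.534, -0.3063, 0.2739]
orientation: [3.138, 0.002, 1.562]
wrist_force: [-0.4, -0.5, -4.0]
gripper_width: 0.0231
finger_force: 40.0
clock: 14.9
tool_pos: [0.4414, 0.2469, 0.2695]
orientation: [-3.139, 0.001, 1.563]
wrist_force: [1.1, -0.5, -2.4]
gripper_width: 0.0231
finger_force: 40.0
clock: 15.4
tool_pos: [0.4385, 0.2771, 0.2712]
orientation: [-3.141, 0.001, 1.561]
wrist_force: [0.0, -0.7, -1.4]
gripper_width: 0.0231
finger_force: 40.0
15.4 [0.4385 0.2771 0.2712] [-3.141e+00  1.000e-03  1.561e+00] [ 0.  -0.7 -1.4] 0.0231 39.999189376831055 [ 0.47 -0.11  1.63 -0.    1.62  0.47]
shift cm [ 0.19 -0.54 15.22]
tool x,y axes [ 0.01   1.    -0.001] [ 1.    -0.01  -0.001]
```

View pics/s4.png

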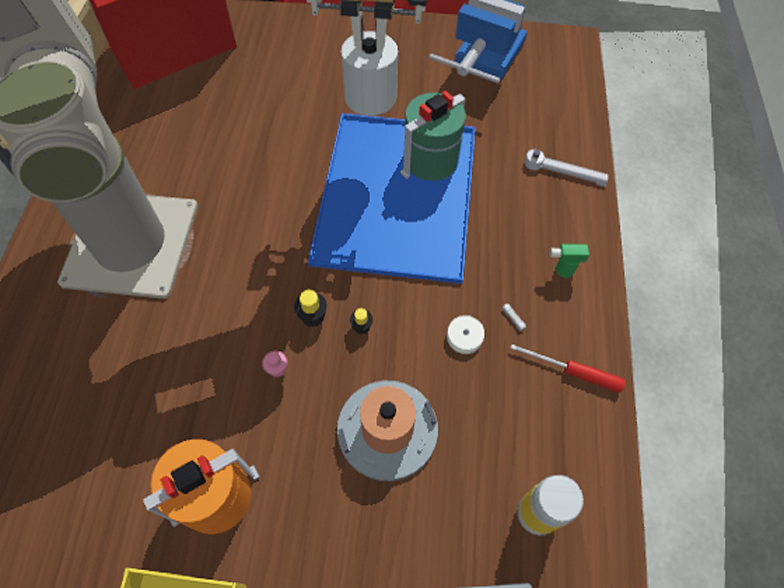

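The scene view shows the hood standing in the tray at (436,140), and the large shell held upright above the far-left corner. The copper mid shell is on the base with its knob at (388,410), and the bung is still at (361,320).

```bash
python3 -m handwheel '[0,0,0,0,-0.4,3,1.5,0,0,0,0,-0.4,7,1.5,0,0,0,0,-0.4,11,1.5,0,0,0,0,-0.4,13.5,1.5,0,0,0,0,-0.4,14.5,1.5,0,0,0,0,-0.4,15.1,1.5,0,0,0,0,-0.4,15.3,1.5,0,0,0,0,-0.4,15.4,1.5,0,0,0,0,-0.4,15.4,1.5]'
```

```text
clock: 16.58
tool_pos: [0.4347, 0.2784, 0.1183]
orientation: [3.141, -0.001, 1.562]
wrist_force: [0.3, 0.2, -1.7]
gripper_width: 0.0233
finger_force: 40.0
```

```bash
python3 -m handwheel '[0,0,0,0,0,0.1,1.5,0,0,0,0,0,0.2,1.5,0,0,0,0,0,0.2,1.5]'; python3 -m handwheel '[0,0,0,0,0,0,3,0,0,0,0,0,0,5,0,0,0,0,0,0,6,0,0,0,0,0,-3,6,0,0,0,0,0,-7,6,0,0,0,0,0,-11,6,0,0,0,0,0,-14,6,0,0,0,0,0,-14,6]'; python3 -m handwheel '[0,0,0,-5,1,0,6,0,0,0,-11,2,0,6,0,0,0,-17,3,0,6,0,0,0,-23,4,0,6,0,0,0,-29,5,0,6,0,0,0,-35,6,0,6,0,0,0,-41,7,0,6,0,0,0,-47,8,0,6,0,0,0,-53,9,0,6,0,0,0,-58,10,2,6]'; python3 -m handwheel '[0,0,0,-0.4,0,1.5,6,0,0,0,-0.4,0,1.5,6,0,0,0,-0.4,0,1.5,6]'; python3 -c "
from h import *
a=load('s4'); print('mid knob',ray(a,(388/1.4,409/1.4),.119), ray(a,(387/1.4,407/1.4),.119))
st(); c=snap('wrist','w5'); im=np.load('pics/w5.npy')
g=cv2.cvtColor(np.ascontiguousarray(im),cv2.COLOR_BGR2GRAY)[150:260,200:360]; ys,xs=np.where(g<40); u=(xs.mean()+200,ys.mean()+150); print(len(xs),xs.min(),xs.max(),ys.min(),ys.max(),u,ray(c,u,.118))
go([.534,-.306,.104])"
```

```text
clock: 16.95
tool_pos: [0.4349, 0.2785, 0.1173]
orientation: [3.14, -0.001, 1.562]
wrist_force: [-3.5, -2.2, 8.2]
gripper_width: 0.0229
finger_force: 40.0
clock: 17.95
tool_pos: [0.4357, 0.2789, 0.2586]
orientation: [3.137, -0.003, 1.562]
wrist_force: [0.7, -0.5, 0.3]
gripper_width: 0.06
finger_force: 0.0
clock: 19.2
tool_pos: [0.5295, -0.3054, 0.2353]
orientation: [3.14, 0.001, 1.561]
wrist_force: [-0.1, 0.2, 0.1]
gripper_width: 0.06
finger_force: 0.0
clock: 19.58
tool_pos: [0.5294, -0.3054, 0.2209]
orientation: [3.142, -0.0, 1.563]
wrist_force: [-0.1, -0.3, -0.1]
gripper_width: 0.06
finger_force: 0.0
mid knob [ 0.5355 -0.309   0.119 ] [ 0.5337 -0.3061  0.119 ]
19.57 [ 0.5294 -0.3054  0.2209] [ 3.142 -0.     1.563] [-0.1 -0.3 -0.1] 0.06 0.0 [-0.61  0.16  1.45  0.    1.53 -0.6 ]
270 72 95 52 79 (np.float64(282.97037037037035), np.float64(216.2925925925926)) [ 0.5327 -0.306   0.118 ]
shift cm [-0.04  0.42 11.76]
tool x,y axes [ 0.007  1.    -0.   ] [ 1.    -0.007  0.001]
```

```bash
python3 -m handwheel '[0,0,0,0,0.3,4,6,0,0,0,0,0.3,8,5,0,0,0,0,0.3,10.5,5,0,0,0,0,0.3,11.7,5,0,0,0,0,0.3,11.7,5]' 40; python3 -m handwheel '[0,0,0,0,0,0,2,0,0,0,0,0,0,1.5,0,0,0,0,0,0,1.5,0,0,0,0,0,0,1.5,0,0,0,0,0,0,1.5,0,0,0,0,0,0,1.5]' 40;  python3 -m handwheel '[0,0,0,0,0,-1,1.5,0,0,0,0,0,-4,1.5,0,0,0,0,0,-8,1.5,0,0,0,0,0,-12,1.5,0,0,0,0,0,-12,1.5]';python3 -c "
from h import *
R=Ro.from_euler('z',-.018); print([ (R.apply([x/1000,y/1000,.005])+[.506,.168,0]).round(4) for x,y in ((65,-25),(-75,-30),(0,-130))])"
```

```text
clock: 20.25
tool_pos: [0.5324, -0.3062, 0.104]
orientation: [3.142, 0.0, 1.563]
wrist_force: [0.4, -0.0, 0.1]
gripper_width: 0.0501
finger_force: 0.0
clock: 21.0
tool_pos: [0.5328, -0.3071, 0.1044]
orientation: [3.14, 0.001, 1.562]
wrist_force: [1.9, 0.1, 5.2]
gripper_width: 0.0228
finger_force: 40.0
clock: 21.62
tool_pos: [0.5336, -0.3079, 0.2279]
orientation: [3.137, 0.004, 1.562]
wrist_force: [0.9, -0.0, -2.1]
gripper_width: 0.0231
finger_force: 40.0
[array([0.5705, 0.1418, 0.005 ]), array([0.4305, 0.1394, 0.005 ]), array([0.5037, 0.038 , 0.005 ])]
```

```bash
python3 -m handwheel '[0,0,0,3,0.3,0,1.5,0,0,0,8,0.7,0,1.5,0,0,0,14,1.2,0,1.5,0,0,0,20,1.7,0,1.5,0,0,0,26,2.2,0,1.5,0,0,0,32,2.7,0,1.5,0,0,0,38,3.2,0,1.5,0,0,0,43,3.7,0,1.5,0,0,0,45,3.7,0,1.5,0,0,0,45,3.7,0,1.5]'; python3 -c "
from h import *
st(); go([.5705,.142,.095]); c=snap('scene','s6'); im=np.load('pics/s6.npy')[250:345,235:320].astype(int)
print([im[y,x] for y,x in ()]); print(im[20:70:6,40].tolist(), im[30:60:6,30].tolist())"
```

```text
clock: 22.88
tool_pos: [0.5721, 0.1437, 0.2219]
orientation: [-3.139, 0.001, 1.564]
wrist_force: [-0.1, -0.7, -2.6]
gripper_width: 0.0228
finger_force: 40.0
22.88 [0.5721 0.1437 0.2219] [-3.139e+00  1.000e-03  1.564e+00] [-0.1 -0.7 -2.6] 0.0228 39.99179184436798 [ 0.16  0.1   1.51 -0.    1.53  0.17]
shift cm [-0.16 -0.12 12.69]
tool x,y axes [ 0.007  1.    -0.001] [ 1.    -0.007 -0.003]
[]
[[50, 75, 114], [179, 173, 159], [114, 217, 228], [98, 227, 242], [50, 46, 46], [27, 22, 21], [51, 143, 157], [98, 229, 243], [44, 130, 142]] [[175, 170, 155], [127, 211, 222], [94, 222, 237], [93, 222, 237], [92, 221, 236]]
```

```bash
python3 -m handwheel '[0,0,0,0,0,3,1.5,0,0,0,0,0,7,1.5,0,0,0,0,0,10.5,1.5,0,0,0,0,0,12,1.5,0,0,0,0,0,12.6,1.5,0,0,0,0,0,12.8,1.5,0,0,0,0,0,12.9,1.5,0,0,0,0,0,13.0,1.5,0,0,0,0,0,13.0,1.5]'
```

```text
clock: 24.05
tool_pos: [0.5738, 0.1431, 0.0945]
orientation: [3.14, -0.0, 1.562]
wrist_force: [0.2, 0.6, -0.3]
gripper_width: 0.0229
finger_force: 40.0
```

```bash
python3 -m handwheel '[0,0,0,0,0,0.1,1.5,0,0,0,0,0,0.1,1.5,0,0,0,0,0,0.1,1.5]'; python3 -m handwheel '[0,0,0,0,0,0,3,0,0,0,0,0,0,5,0,0,0,0,0,0,6,0,0,0,0,0,-3,6,0,0,0,0,0,-7,6,0,0,0,0,0,-10,6,0,0,0,0,0,-10,6]'; python3 -m handwheel '[0,0,0,-5,-0.4,0,6,0,0,0,-11,-0.9,0,6,0,0,0,-17,-1.4,0,6,0,0,0,-23,-2,0,6,0,0,0,-29,-2.5,0,6,0,0,0,-35,-3,0,6,0,0,0,-41,-3.7,0,6,0,0,0,-44,-4,0,6,0,0,0,-45,-4.1,0,6,0,0,0,-45,-4.1,0,6]'; python3 -c "
from h import *
st(); c=snap('wrist','w7'); im=np.load('pics/w7.npy')
g=cv2.cvtColor(np.ascontiguousarray(im),cv2.COLOR_BGR2GRAY)[130:260,220:340]; n,l,s,ce=cv2.connectedComponentsWithStats((g<45).astype(np.uint8)); 
for i in range(1,n):
  if s[i,4]>60: print(s[i],ray(c,ce[i]+[220,130],.095))
go([.533,-.306,.081])"
```

```text
clock: 24.42
tool_pos: [0.5744, 0.1432, 0.0943]
orientation: [3.139, -0.0, 1.562]
wrist_force: [0.1, 0.5, 5.3]
gripper_width: 0.0228
finger_force: 40.0
clock: 25.3
tool_pos: [0.5749, 0.1432, 0.1958]
orientation: [3.136, -0.001, 1.562]
wrist_force: [0.5, 0.2, 0.4]
gripper_width: 0.06
finger_force: 0.0
clock: 26.55
tool_pos: [0.5278, -0.3062, 0.1914]
orientation: [-3.14, -0.001, 1.562]
wrist_force: [0.1, 0.5, -0.5]
gripper_width: 0.0601
finger_force: 0.0
26.55 [ 0.5278 -0.3062  0.1914] [-3.140e+00 -1.000e-03  1.562e+00] [ 0.1  0.5 -0.5] 0.0601 0.0 [-0.61  0.17  1.49  0.    1.48 -0.6 ]
[ 52  72  26  29 571] [ 0.5319 -0.3049  0.095 ]
shift cm [-0.06  0.5  11.07]
tool x,y axes [0.008 1.    0.001] [ 1.    -0.008 -0.001]
```

```bash
python3 -m handwheel '[0,0,0,0,0.45,4,6,0,0,0,0,0.45,8,5,0,0,0,0,0.45,10,5,0,0,0,0,0.45,11.1,5,0,0,0,0,0.45,11.1,5]' 40; python3 -m handwheel '[0,0,0,0,0,0,2,0,0,0,0,0,0,1.5,0,0,0,0,0,0,1.5,0,0,0,0,0,0,1.5,0,0,0,0,0,0,1.5,0,0,0,0,0,0,1.5]' 40;  python3 -m handwheel '[0,0,0,0,0,-1,1.5,0,0,0,0,0,-4,1.5,0,0,0,0,0,-8,1.5,0,0,0,0,0,-12,1.5,0,0,0,0,0,-12,1.5]'; python3 -c "
from h import *
st(); go([.4325,.139,.072])"
```

```text
clock: 27.22
tool_pos: [0.5329, -0.3064, 0.0818]
orientation: [3.142, -0.0, 1.563]
wrist_force: [-0.4, 0.3, 0.5]
gripper_width: 0.0497
finger_force: 0.0
clock: 27.98
tool_pos: [0.533, -0.3071, 0.0823]
orientation: [3.141, 0.001, 1.562]
wrist_force: [-1.8, -0.7, 6.1]
gripper_width: 0.023
finger_force: 40.0
clock: 28.6
tool_pos: [0.5347, -0.308, 0.2064]
orientation: [3.135, 0.004, 1.562]
wrist_force: [0.8, -0.0, -1.9]
gripper_width: 0.0231
finger_force: 40.0
28.6 [ 0.5347 -0.308   0.2064] [3.135 0.004 1.562] [ 0.8 -0.  -1.9] 0.0231 39.97942507266998 [-0.61  0.17  1.46  0.    1.5  -0.6 ]
shift cm [ 44.66 -10.69  13.19]
tool x,y axes [ 0.009  1.    -0.004] [ 1.    -0.009  0.006]
```

```bash
python3 -m handwheel '[0,0,0,3,-0.7,0,1.5,0,0,0,8,-1.9,0,1.5,0,0,0,14,-3.3,0,1.5,0,0,0,20,-4.8,0,1.5,0,0,0,26,-6.2,0,1.5,0,0,0,32,-7.6,0,1.5,0,0,0,38,-9,0,1.5,0,0,0,43,-10.2,0,1.5,0,0,0,44.6,-10.6,0,1.5,0,0,0,44.6,-10.6,0,1.5]'; python3 -m handwheel '[0,0,0,0,0,3,1.5,0,0,0,0,0,7,1.5,0,0,0,0,0,10.5,1.5,0,0,0,0,0,12,1.5,0,0,0,0,0,12.5,1.5,0,0,0,0,0,12.8,1.5,0,0,0,0,0,13,1.5,0,0,0,0,0,13,1.5]'
```

```text
clock: 29.85
tool_pos: [0.4299, 0.1406, 0.2006]
orientation: [-3.14, 0.001, 1.564]
wrist_force: [0.1, -0.1, -1.7]
gripper_width: 0.0234
finger_force: 40.0
clock: 30.85
tool_pos: [0.4312, 0.1403, 0.0724]
orientation: [3.14, -0.0, 1.562]
wrist_force: [0.5, -0.1, -1.7]
gripper_width: 0.023
finger_force: 40.0
```

```bash
python3 -m handwheel '[0,0,0,0,0,0.1,1.5,0,0,0,0,0,0.2,1.5,0,0,0,0,0,0.2,1.5]'; python3 -m handwheel '[0,0,0,0,0,0,3,0,0,0,0,0,0,5,0,0,0,0,0,0,6,0,0,0,0,0,-3,6,0,0,0,0,0,-7,6,0,0,0,0,0,-10,6,0,0,0,0,0,-10,6]'; python3 -m handwheel '[0,0,0,-5,1,0,6,0,0,0,-11,2.4,0,6,0,0,0,-17,3.8,0,6,0,0,0,-23,5.2,0,6,0,0,0,-29,6.6,0,6,0,0,0,-35,8,0,6,0,0,0,-41,9.4,0,6,0,0,0,-44,10,0,6,0,0,0,-44.7,10.1,0,6,0,0,0,-44.7,10.1,0,6]'; python3 -c "
from h import *
st(); c=snap('wrist','w8'); im=np.load('pics/w8.npy')
g=cv2.cvtColor(np.ascontiguousarray(im),cv2.COLOR_BGR2GRAY)[110:260,220:340]; n,l,s,ce=cv2.connectedComponentsWithStats((g<45).astype(np.uint8)); 
for i in range(1,n):
  if s[i,4]>60: print(s[i],ray(c,ce[i]+[220,110],.072))
go([.533,-.306,.058])"
```

```text
clock: 31.22
tool_pos: [0.4315, 0.1405, 0.0722]
orientation: [3.14, -0.0, 1.562]
wrist_force: [-8.9, -2.6, 18.3]
gripper_width: 0.0232
finger_force: 40.1
clock: 32.1
tool_pos: [0.4325, 0.1405, 0.1724]
orientation: [3.137, -0.001, 1.562]
wrist_force: [-0.2, 0.9, -0.2]
gripper_width: 0.0598
finger_force: 0.0
clock: 33.35
tool_pos: [0.5271, -0.307, 0.1682]
orientation: [-3.14, -0.002, 1.562]
wrist_force: [0.0, 0.5, -0.5]
gripper_width: 0.0604
finger_force: 0.0
33.35 [ 0.5271 -0.307   0.1682] [-3.140e+00 -2.000e-03  1.562e+00] [ 0.   0.5 -0.5] 0.0604 0.0 [-0.61  0.19  1.52  0.    1.44 -0.6 ]
[ 53  92  26  28 574] [ 0.5321 -0.3051  0.072 ]
shift cm [ 0.04  0.58 11.07]
tool x,y axes [0.008 1.    0.001] [ 1.    -0.008 -0.001]
```

View pics/w8.png

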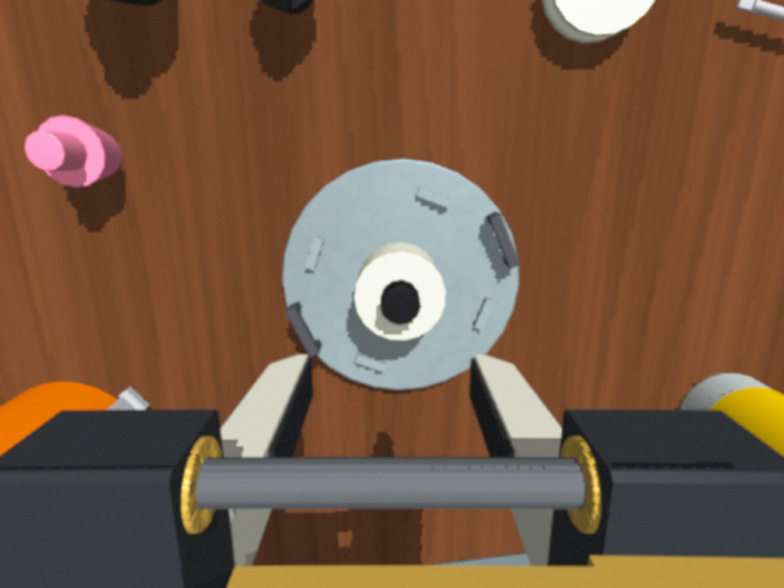

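The wrist view shows only the white core left on the base, with its knob at (400,302). The pink bung is at (70,150), to be left alone, and the base disc's centre is at about (401,275).

```bash
python3 -c "
from h import *
c=load('w8'); print('base',ray(c,(401/1.4,275/1.4),.015))"; python3 -m handwheel '[0,0,0,0,0.5,4,6,0,0,0,0,0.5,8,5,0,0,0,0,0.5,10,5,0,0,0,0,0.5,11.1,5,0,0,0,0,0.5,11.1,5]' 40; python3 -m handwheel '[0,0,0,0,0,0,2,0,0,0,0,0,0,1.5,0,0,0,0,0,0,1.5,0,0,0,0,0,0,1.5,0,0,0,0,0,0,1.5,0,0,0,0,0,0,1.5]' 40;  python3 -m handwheel '[0,0,0,0,0,-1,1.5,0,0,0,0,0,-4,1.5,0,0,0,0,0,-8,1.5,0,0,0,0,0,-12,1.5,0,0,0,0,0,-12,1.5]'; python3 -c "
from h import *
st(); go([.5037,.038,.049])"
```

```text
base [ 0.5341 -0.3023  0.015 ]
clock: 34.02
tool_pos: [0.5328, -0.3074, 0.0589]
orientation: [-3.142, -0.0, 1.562]
wrist_force: [0.1, -1.0, 0.3]
gripper_width: 0.0497
finger_force: 0.0
clock: 34.78
tool_pos: [0.5331, -0.3081, 0.0594]
orientation: [3.141, 0.001, 1.562]
wrist_force: [-0.9, 0.2, 4.7]
gripper_width: 0.023
finger_force: 40.0
clock: 35.4
tool_pos: [0.5348, -0.3091, 0.1834]
orientation: [3.135, 0.004, 1.562]
wrist_force: [0.6, -0.7, -0.8]
gripper_width: 0.0225
finger_force: 40.0
35.4 [ 0.5348 -0.3091  0.1834] [3.135 0.004 1.562] [ 0.6 -0.7 -0.8] 0.0225 39.99968469142914 [-0.61  0.19  1.49  0.    1.46 -0.6 ]
shift cm [34.74 -3.49 13.28]
tool x,y axes [ 0.009  1.    -0.004] [ 1.    -0.009  0.006]
```

```bash
python3 -m handwheel '[0,0,0,4,-0.4,0,1.5,0,0,0,10,-1,0,1.5,0,0,0,16,-1.6,0,1.5,0,0,0,22,-2.2,0,1.5,0,0,0,28,-2.8,0,1.5,0,0,0,33,-3.3,0,1.5,0,0,0,34.8,-3.4,0,1.5,0,0,0,34.8,-3.4,0,1.5,0,0,0,34.8,-3.4,0,1.5]'; python3 -m handwheel '[0,0,0,0,0,3,1.5,0,0,0,0,0,7,1.5,0,0,0,0,0,10.5,1.5,0,0,0,0,0,12,1.5,0,0,0,0,0,12.6,1.5,0,0,0,0,0,12.9,1.5,0,0,0,0,0,13.1,1.5,0,0,0,0,0,13.1,1.5]'
```

```text
clock: 36.52
tool_pos: [0.5017, 0.0394, 0.1781]
orientation: [-3.141, 0.001, 1.561]
wrist_force: [-0.3, -0.1, -1.5]
gripper_width: 0.0228
finger_force: 40.0
clock: 37.52
tool_pos: [0.503, 0.0404, 0.0494]
orientation: [3.139, 0.0, 1.562]
wrist_force: [-2.1, -0.7, 4.8]
gripper_width: 0.0232
finger_force: 40.0
```

```bash
python3 -m handwheel '[0,0,0,0,0,0,3,0,0,0,0,0,0,5,0,0,0,0,0,0,6,0,0,0,0,0,-3,6,0,0,0,0,0,-8,6,0,0,0,0,0,-13,6,0,0,0,0,0,-13,6]';python3 -m handwheel '[0,0,0,-5,0,-2,6,0,0,0,-10,-1,-2,6,0,0,0,-15,-2,-2,6,0,0,0,-17,-3,-2,6,0,0,0,-17,-3,-2,6,0,0,0,-17,-3,-2,6]'; python3 -c "
from h import *
st(); c=snap('wrist','w9'); snap('scene','s9')
print(proj(c,[.47,-.1276,.052])*1.4)"
```

```text
clock: 38.4
tool_pos: [0.5049, 0.0405, 0.1828]
orientation: [3.133, 0.0, 1.562]
wrist_force: [-0.6, -0.1, -0.8]
gripper_width: 0.06
finger_force: 0.0
clock: 39.15
tool_pos: [0.4701, -0.1285, 0.1969]
orientation: [-3.141, -0.001, 1.562]
wrist_force: [-0.3, 0.3, -0.5]
gripper_width: 0.0602
finger_force: 0.0
39.15 [ 0.4701 -0.1285  0.1969] [-3.141e+00 -1.000e-03  1.562e+00] [-0.3  0.3 -0.5] 0.0602 0.0 [-0.37 -0.17  1.82  0.    1.49 -0.36]
[[390.46 283.08]]
```

View pics/w9.png

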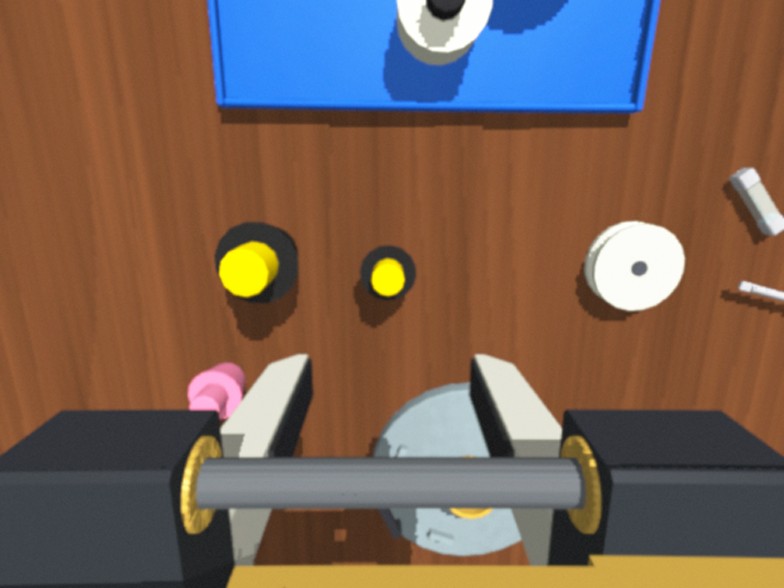

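View pics/s9.png

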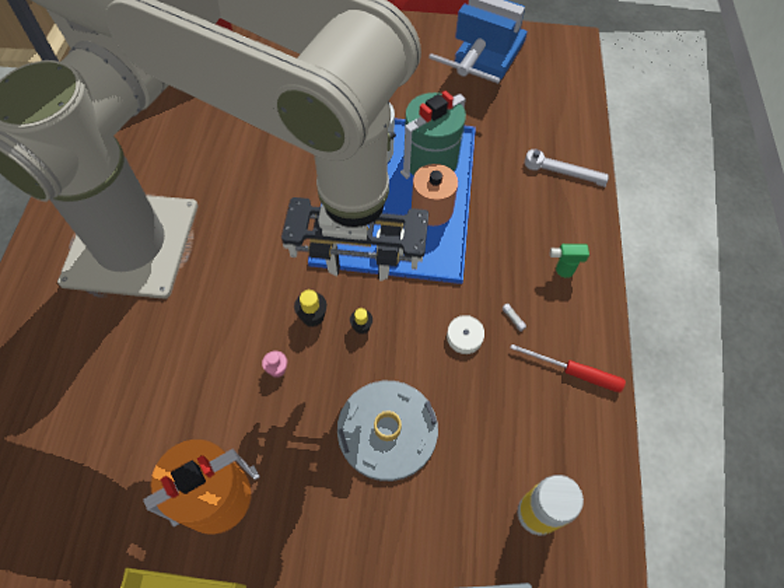

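The wrist view puts the bung's knob at (388,277), and it hasn't moved. The scene view puts the bare brass neck's mouth at (387,425). I look at the neck with the wrist camera from the same relative height, so the camera bias cancels.

```bash
python3 -m handwheel '[0,0,0,-6,2,1.3,6,0,0,0,-12,4,1.3,6,0,0,0,-17,6,1.3,6,0,0,0,-17.7,6.4,1.3,6,0,0,0,-17.7,6.4,1.3,6,0,0,0,-17.7,6.4,1.3,6]'; python3 -c "
from h import *
b=load('w9'); print('bung',ray(b,(388/1.4,277/1.4),.052)); im=np.load('pics/w9.npy')
def blob(im,x0,y0,x1,y1,c,z,lo,hi):
  h=cv2.cvtColor(np.ascontiguousarray(im),cv2.COLOR_BGR2HSV)[y0:y1,x0:x1]; m=cv2.inRange(h,lo,hi); n,l,s,ce=cv2.connectedComponentsWithStats(m)
  for i in range(1,n):
    if s[i,4]>40: print(s[i]+[x0,y0,0,0,0],ray(c,ce[i]+[x0,y0],z), ray(c,(s[i,:2]+s[i,2:4]/2+[x0,y0]),z))
blob(im,240,170,310,220,b,.052,(20,150,100),(35,255,255))
st(); c=snap('wrist','w10',(180,110,380,260),4); im=np.load('pics/w10.npy'); blob(im,220,130,340,250,c,.039,(10,90,60),(32,255,255))
a=load('s9'); print(ray(a,(387/1.4,425/1.4),.039))
"
```

```text
clock: 40.0
tool_pos: [0.5329, -0.3051, 0.1847]
orientation: [-3.142, -0.0, 1.564]
wrist_force: [0.1, -0.3, -0.1]
gripper_width: 0.0604
finger_force: 0.0
bung [ 0.4684 -0.1233  0.052 ]
[265 184  25  28 550] [ 0.468  -0.1232  0.052 ] [ 0.4687 -0.1235  0.052 ]
40.0 [ 0.5329 -0.3051  0.1847] [-3.142 -0.     1.564] [ 0.1 -0.3 -0.1] 0.0604 0.0 [-0.6   0.19  1.49  0.    1.47 -0.6 ]
[220 130  13  11  69] [ 0.484  -0.2408  0.039 ] [ 0.4864 -0.2428  0.039 ]
[328 130  12  11  63] [ 0.5836 -0.2413  0.039 ] [ 0.5824 -0.2434  0.039 ]
[257 179  46  49 922] [ 0.5331 -0.3064  0.039 ] [ 0.5338 -0.3057  0.039 ]
[ 0.5346 -0.3103  0.039 ]
```

View pics/w10.png

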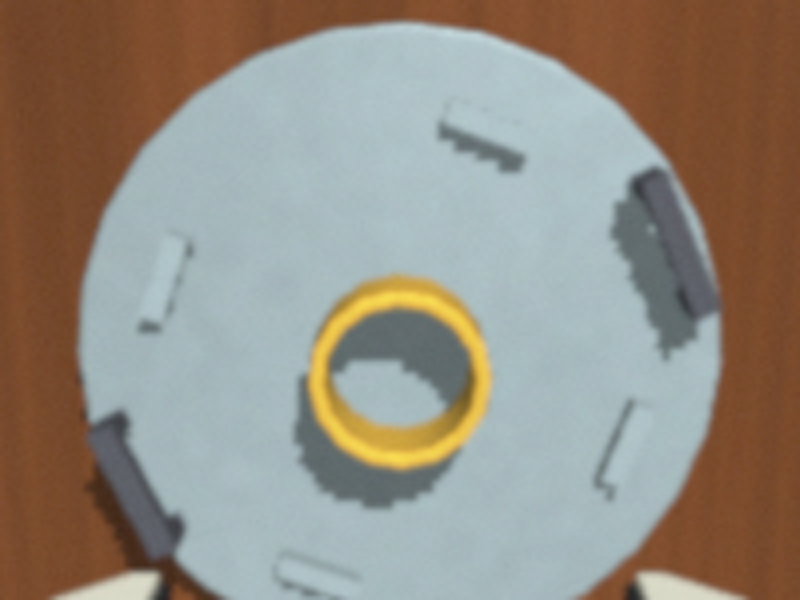

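The crop shows the neck's mouth ring centred at about (399.5,379), which is full-frame (279.9,204.7). The knob's top disc is at (277.5,199.5) in w9.

```bash
python3 -c "
from h import *
b=ray(load('w9'),(277.5,199.5),.052); n=ray(load('w10'),(279.9,204.7),.039); print(b,n,n-b)
go([b[0],b[1]-.0015,.17])"
```

```text
[ 0.4687 -0.1249  0.052 ] [ 0.5337 -0.3069  0.039 ] [ 0.065 -0.182 -0.013]
shift cm [17.83 -6.54  1.5 ]
tool x,y axes [0.007 1.    0.   ] [ 1.    -0.007  0.   ]
```

```bash
python3 -m handwheel '[0,0,0,6,-2,0,4.5,0,0,0,12,-4,0,4.5,0,0,0,17,-6,0,4.5,0,0,0,17.9,-6.4,0,4.5,0,0,0,17.9,-6.4,0,4.5,0,0,0,17.9,-6.4,0,4.5]'; python3 -m handwheel '[0,0,0,0,0,4,4.5,0,0,0,0,0,9,4.5,0,0,0,0,0,13,4.5,0,0,0,0,0,14.9,4.5,0,0,0,0,0,14.9,4.5]' 30; python3 -m handwheel '[0,0,0,0,0,0,2.5,0,0,0,0,0,0,1.5,0,0,0,0,0,0,1.5,0,0,0,0,0,0,1.5,0,0,0,0,0,0,1.5]' 30; python3 -c "
from h import *
st()"
```

```text
clock: 40.8
tool_pos: [0.4707, -0.128, 0.185]
orientation: [3.141, 0.001, 1.562]
wrist_force: [0.8, -1.0, -0.1]
gripper_width: 0.0448
finger_force: 0.0
clock: 41.42
tool_pos: [0.4688, -0.1276, 0.0336]
orientation: [-3.138, -0.001, 1.561]
wrist_force: [0.3, 0.0, 0.6]
gripper_width: 0.0452
finger_force: 0.0
clock: 42.05
tool_pos: [0.4704, -0.1272, 0.0359]
orientation: [3.141, 0.0, 1.562]
wrist_force: [0.5, 0.0, -0.6]
gripper_width: 0.015
finger_force: 0.0
42.05 [ 0.4704 -0.1272  0.0359] [3.141 0.    1.562] [ 0.5  0.  -0.6] 0.015 0.0 [-0.37 -0.    1.98  0.    1.17 -0.36]
```

The fingers closed on nothing, so the bung may have been knocked aside. I rise and look.

```bash
python3 -m handwheel '[0,0,0,0,0,0,5,0,0,0,0,0,-4,6,0,0,0,0,0,-10,6,0,0,0,0,0,-16,6,0,0,0,0,0,-16,6,0,0,0,0,0,-16,6]'; python3 -c "
from h import *
st(); c=snap('wrist','w11',s=1.0)
im=np.load('pics/w11.npy'); h=cv2.cvtColor(np.ascontiguousarray(im),cv2.COLOR_BGR2HSV); n,l,s,ce=cv2.connectedComponentsWithStats(cv2.inRange(h,(20,150,100),(35,255,255)))
for i in range(1,n):
  if s[i,4]>60: print(s[i],ray(c,ce[i],.052))"
```

```text
clock: 42.8
tool_pos: [0.4702, -0.1271, 0.1953]
orientation: [3.142, 0.0, 1.562]
wrist_force: [-1.5, -0.2, -0.2]
gripper_width: 0.0598
finger_force: 0.0
42.8 [ 0.4702 -0.1271  0.1953] [3.142 0.    1.562] [-1.5 -0.2 -0.2] 0.0598 0.0 [-0.37 -0.17  1.83  0.    1.48 -0.36]
[ 155  173   44   42 1333] [ 0.375  -0.1167  0.052 ]
[318 198  26  28 569] [ 0.5185 -0.1353  0.052 ]
[401 311  28  70 861] [ 0.6158 -0.2841  0.052 ]
[130 312  28  69 807] [ 0.3226 -0.2826  0.052 ]
[321 364  30   7 162] [ 0.5302 -0.3099  0.052 ]
[ 161  396  399   24 7091] [ 0.5775 -0.3685  0.052 ]
```

View pics/w11.png

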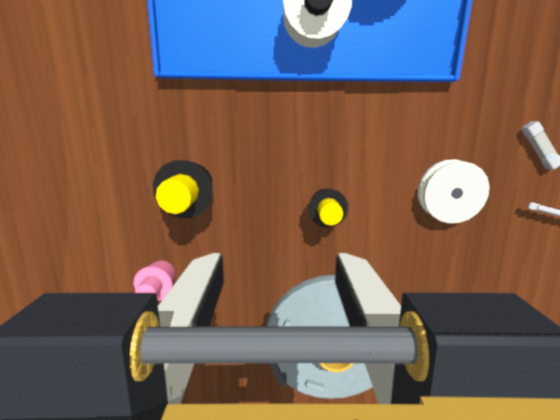

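The bung was knocked aside and still stands upright. Its knob top is at about (330.5,213) in the picture.

```bash
python3 -c "
from h import *
b=ray(load('w11'),(330.5,213),.052); print(b)
go([b[0],b[1]-.0015,.034])"
```

```text
[ 0.5189 -0.1368  0.052 ]
shift cm [-1.11  4.98 16.01]
tool x,y axes [0.009 1.    0.001] [ 1.    -0.009 -0.002]
```

```bash
python3 -m handwheel '[0,0,0,-0.5,2,0,4.5,0,0,0,-1.1,4.9,2,4.5,0,0,0,-1.1,4.9,6,4.5,0,0,0,-1.1,4.9,11,4.5,0,0,0,-1.1,4.9,14.5,4.5,0,0,0,-1.1,4.9,16,4.5,0,0,0,-1.1,4.9,16,4.5]' 30; python3 -m handwheel '[0,0,0,0,0,0,2.5,0,0,0,0,0,0,1.5,0,0,0,0,0,0,1.5,0,0,0,0,0,0,1.5,0,0,0,0,0,0,1.5]' 30; python3 -c "
from h import *
st(); go([.5337,-.3084,.13])"
```

```text
clock: 43.72
tool_pos: [0.5178, -0.1381, 0.0341]
orientation: [-3.138, -0.001, 1.562]
wrist_force: [0.0, -0.1, 1.1]
gripper_width: 0.0449
finger_force: 0.0
clock: 44.35
tool_pos: [0.52, -0.139, 0.0368]
orientation: [3.14, 0.001, 1.562]
wrist_force: [0.1, 0.3, 5.9]
gripper_width: 0.0212
finger_force: 30.0
44.35 [ 0.52   -0.139   0.0368] [3.140e+00 1.000e-03 1.562e+00] [0.1 0.3 5.9] 0.0212 29.997813999652863 [-0.36  0.13  1.84 -0.    1.17 -0.35]
shift cm [-16.94   1.53  -9.3 ]
tool x,y axes [ 0.009  1.    -0.001] [ 1.    -0.009  0.002]
```

```bash
python3 -m handwheel '[0,0,0,0,0,-4,1.5,0,0,0,0,0,-9,1.5,0,0,0,-4,0.4,-9.3,1.5,0,0,0,-9,0.8,-9.3,1.5,0,0,0,-14,1.2,-9.3,1.5,0,0,0,-16.6,1.4,-9.3,1.5,0,0,0,-16.9,1.4,-9.3,1.5,0,0,0,-16.9,1.4,-9.3,1.5,0,0,0,-16.9,1.4,-9.3,1.5]' 40; python3 -c "
from h import *
st(); go([.5337,-.3084,.08]); c=snap('side','s12',(180,190,320,310),5)"
```

```text
clock: 45.48
tool_pos: [0.5317, -0.3065, 0.1285]
orientation: [-3.141, -0.001, 1.563]
wrist_force: [-0.1, 1.0, -0.1]
gripper_width: 0.0209
finger_force: 40.0
45.48 [ 0.5317 -0.3065  0.1285] [-3.141e+00 -1.000e-03  1.563e+00] [-0.1  1.  -0.1] 0.0209 39.98434066772461 [-0.61  0.22  1.55  0.    1.37 -0.6 ]
shift cm [-0.19  0.2   4.85]
tool x,y axes [0.008 1.    0.001] [ 1.    -0.008 -0.   ]
```

View pics/s12.png

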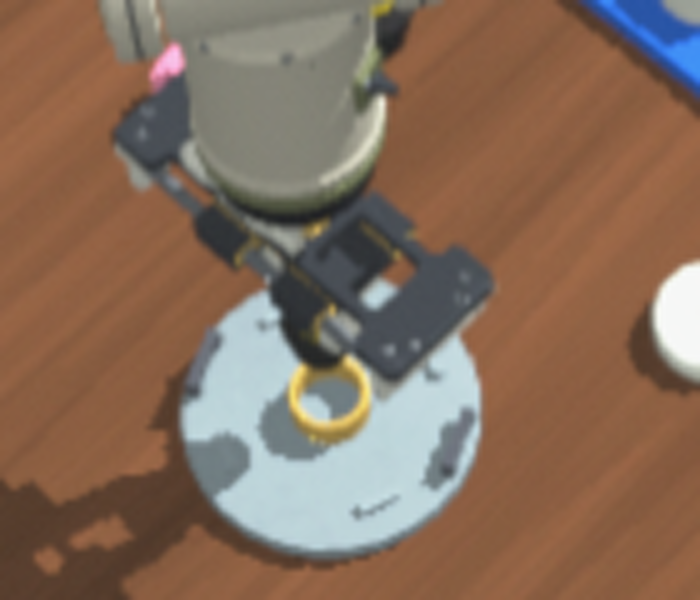

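The side crop shows the bung held upright over the neck, foot at (322,355) and ring at (329,398). I descend in stages.

```bash
python3 -m handwheel '[0,0,0,-0.1,0.15,2,1.5,0,0,0,-0.1,0.15,4,1.5,0,0,0,-0.1,0.15,5,1.5,0,0,0,-0.1,0.15,5.3,1.5,0,0,0,-0.1,0.15,5.6,1.5,0,0,0,-0.1,0.15,5.9,1.5,0,0,0,-0.1,0.15,5.9,1.5]'
```

```text
clock: 46.4
tool_pos: [0.5333, -0.3088, 0.0698]
orientation: [3.141, 0.0, 1.562]
wrist_force: [-0.6, 0.1, -0.8]
gripper_width: 0.0207
finger_force: 40.0
```

```bash
python3 -m handwheel '[0,0,0,0,0,0.3,1.5,0,0,0,0,0,0.6,1.5,0,0,0,0,0,0.9,1.5,0,0,0,0,0,1.1,1.5,0,0,0,0,0,1.1,1.5]'; python3 -m handwheel '[0,0,0,0,0,0.1,1.5,0,0,0,0,0,0.2,1.5,0,0,0,0,0,0.2,1.5]'
```

```text
clock: 47.02
tool_pos: [0.5334, -0.3086, 0.0585]
orientation: [3.141, -0.0, 1.562]
wrist_force: [1.6, 0.1, -1.8]
gripper_width: 0.0211
finger_force: 40.0
clock: 47.4
tool_pos: [0.5336, -0.3087, 0.057]
orientation: [3.141, 0.0, 1.562]
wrist_force: [2.1, 2.3, 1.6]
gripper_width: 0.0211
finger_force: 40.0
```

```bash
python3 -m handwheel '[0,0,0,0,0,0.1,1.5,0,0,0,0,0,0.3,1.5,0,0,0,0,0,0.3,1.5]'; python3 -m handwheel '[0,0,0,0,0,0.2,1.5,0,0,0,0,0,0.4,1.5,0,0,0,0,0,0.4,1.5]'
```

```text
clock: 47.78
tool_pos: [0.5337, -0.3089, 0.0557]
orientation: [3.141, 0.0, 1.562]
wrist_force: [-3.5, 6.0, 15.3]
gripper_width: 0.0206
finger_force: 40.0
clock: 48.15
tool_pos: [0.5338, -0.3093, 0.0548]
orientation: [3.14, 0.001, 1.562]
wrist_force: [-15.5, 11.9, 36.7]
gripper_width: 0.0212
finger_force: 40.1
```

```bash
python3 -m handwheel '[0,0,0,0,0,-0.2,3,0,0,0,0,0,-0.2,5,0,0,0,0,0,-0.2,6,0,0,0,0,0,-4,6,0,0,0,0,0,-10,6,0,0,0,0,0,-14,6,0,0,0,8,0,-14,6,0,0,0,8,0,-14,6]';  python3 -c "
from h import *
st(); c=snap('side','s13'); im=np.load('pics/s13.npy'); a=cv2.resize(np.ascontiguousarray(im[190:310,180:330]),(500,400),interpolation=2)
c=snap('scene','s14'); b=cv2.resize(np.ascontiguousarray(np.load('pics/s14.npy')[60:210,210:350]),(300,321)); b=cv2.copyMakeBorder(b,0,79,0,0,0); cv2.imwrite('pics/c13.png',np.hstack([a,b]))
c=load('s13'); print(ray(c,(0,0),0))"
```

```text
clock: 49.15
tool_pos: [0.5339, -0.2264, 0.1896]
orientation: [3.142, -0.001, 1.564]
wrist_force: [-0.1, -0.3, 0.3]
gripper_width: 0.0601
finger_force: 0.0
49.15 [ 0.5339 -0.2264  0.1896] [ 3.142e+00 -1.000e-03  1.564e+00] [-0.1 -0.3  0.3] 0.0601 0.0 [-0.49  0.09  1.58  0.    1.47 -0.48]
[-1.0755 -0.1548  0.    ]
```

View pics/c13.png

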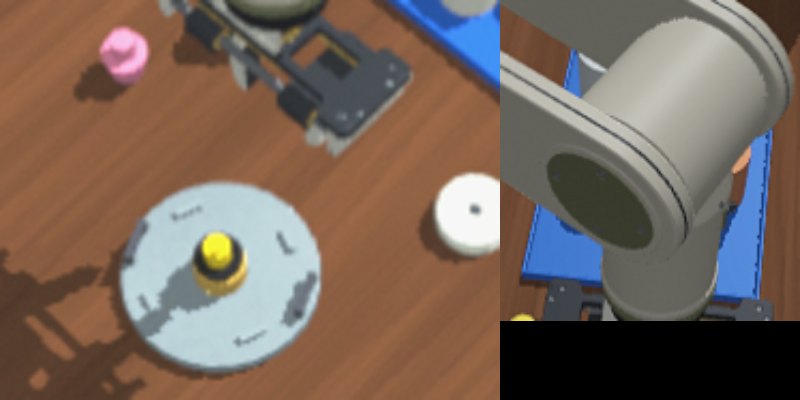

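The bung sits upright in the neck, with its knob at (217,250) in the crop. My picture views are used up, so I check the tray numerically by sampling the side image at the expected knobs and roofs.

```bash
python3 -c "
from h import *
c=load('s13'); im=np.load('pics/s13.npy')
for n,x,y,h in (('large',.4355,.2788,.109),('mid',.5745,.1432,.086),('small',.432,.1405,.063),('core',.504,.0405,.040)):
  p=proj(c,[[x,y,h+.023],[x+.021,y,h+.005],[x,y-.021,h+.005],[x-.021,y,h+.005],[x,y+.021,h+.005]]); print(n,[(q.round().astype(int).tolist(),im[int(q[1]),int(q[0]),::-1].tolist()) for q in p])
  g=im.max(2); X0,Y0=p[0].astype(int)-14; l=cv2.connectedComponentsWithStats((g[Y0:Y0+28,X0:X0+28]<60).astype(np.uint8)); print([(s.tolist(),(ce+[X0,Y0]).round(1).tolist()) for s,ce in list(zip(l[2],l[3]))[1:] if s[4]>20])
"
```

```text
large [([358, 102], [57, 58, 61]), ([362, 110], [243, 245, 245]), ([353, 110], [147, 157, 157]), ([352, 102], [239, 244, 244]), ([361, 102], [241, 245, 245])]
[([10, 14, 6, 7, 29], [355.4, 105.1])]
mid [([365, 159], [52, 53, 57]), ([370, 167], [242, 177, 124]), ([360, 167], [163, 108, 78]), ([359, 159], [241, 174, 122]), ([369, 158], [240, 172, 122])]
[([10, 14, 6, 7, 35], [363.6, 161.9])]
small [([326, 137], [54, 55, 58]), ([331, 145], [247, 246, 55]), ([321, 145], [204, 184, 41]), ([321, 137], [247, 245, 54]), ([330, 137], [247, 246, 58])]
[([10, 14, 5, 6, 26], [324.3, 139.6])]
core [([322, 176], [54, 55, 58]), ([328, 183], [246, 247, 246]), ([317, 184], [173, 180, 169]), ([317, 175], [246, 247, 246]), ([327, 175], [244, 246, 245])]
[([11, 14, 5, 7, 30], [321.0, 177.9])]
```

```bash
python3 -c "
from plant import arm
print(arm.finish_job())"
```

```text
the job is handed in; nothing more can be done
None
```

I handed the job in at about 49 s. The hood, all three shells and the core stand upright inside the blue tray, and the small bung is pressed home in the brass neck. The final check was by camera only, and no verdict came back.

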